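# Clear up the checkweigher station after a run

### The arm

A 6-joint arm with a two-finger parallel gripper is mounted at the origin on the work surface. World frame = base frame: x ahead of the robot, y to its left, z up, the work surface at z = 0. Lengths are in m, angles in rad, forces in N, time in s.
With the tool pointing down it reaches from about 0.35 to 0.775 m from the base axis. Payload 7.3 kg.
Tool frame: the origin (TCP) lies at the very end of the fingers, on their centre line; the grasp point (between the pads) lies grip_point_offset behind it (grip_point_offset is the distance from the TCP to the grasp point, in m); z points along the fingers, y is the direction in which the jaws open and shut (so a half turn about z gives the same grasp; the last joint's range is limited). The gripper opens to 92 mm and grips with 3 to 60 N. Pads are 19 mm wide; open, the fingers measure 130 mm over their backs; the gripper's body (75 mm by 190 mm) begins 47 mm behind the grasp point.
Start: joints at [1.073, 0.342, 1.524, -0, 1.275, -0.146], TCP at [0.181, 0.493, 0.227] pointing down, gripper open.
Joint ranges: [-2.53, 2.53], [-0.77, 2.02], [0.04, 2.7], [-1, 4.14], [0.28, 2.66], [-3.11, 3.11]. Speed limits (rad/s): [2.57, 2.57, 3.14, 3.14, 3.14, 3.14].

### API

Orientations are given as [roll, pitch, yaw] about the fixed x, y, z axes, in that order (R = Rz(yaw) Ry(pitch) Rx(roll)).
In Python, from cell import * gives the robot as it stands.
- The arm moves only by the shell command python3 -m inch 'ROWS' [OPENING] [FORCE]. ROWS is JSON, a list that holds one entry, the list of rows, each a list of 4 numbers: the shift along the tool's x, y, z in mm, then the turn about the tool's z in rad. In form: [[[x, y, z, roll], ...]]. A call has 1 to 10 rows; each row shifts and turns the commanded pose from where the row before left it, along the tool's axes as they then stand; what a row does not reach is not made up. A row lasts 1/8 s, in which the tool goes at most 62.5 mm and 10.7 degrees, less where a joint would pass 70% of its speed; a pose out of reach is approached as far as the arm can. A call with a gripper value outside its range is refused whole. OPENING is the closure, from -1 (fully open) to 1 (shut), set as the call begins (- or left out, the last holds). The fingers move at their own pace and stop on an object; FORCE is the grip in N (left out, the last holds). Time passes only in rows, so rows that do not move let the fingers close. It gives the time, the measured TCP pose, the force and the opening at its end, in the units of the state.
- observe(): the state, without advancing time (a new reading comes with each control period).
- read_camera(name): name is "scene" or "top" or "wrist"; returns a dict with "img" (384x512x3 uint8, blue, green, red), "fx", "fy", "cx", "cy" (pixels), "eye" and "rotation" of the camera in the world; the wrist camera has in their place "T_tool_cam" (4x4, takes a point from camera to tool coordinates, whose origin is the TCP and whose axes are the flange's). Camera axes: x right, y down, z forward; pixel columns grow to the right and rows downward; lengths in m; the calibration is good to about 2 mm. A picture is of the moment at which its call begins: read the wrist's pose just before it. There is no depth.
- hand_in(): hands the job in, once; it reports no verdict.
Trained networks look in the newest picture that a camera, given by its name, has taken for a name from the list of things; names that differ only in an ending like _2 or _b are one class to them, and where a whole thing is asked for, a point or a joint stands for the part that bears it (a point fixed in the world has none). Each returns a list of dicts, best first, with "conf" (0 to 1); they miss things now and then, are a little off and sometimes report something else, mostly with a low value. They report only what shows in the picture. A call takes as long as a camera call.
- boxes_of(camera, label): "at" ([row, column] in pixels, amid what is visible of it).
- place_of(camera, label): "at" ([row, column] in pixels: a listed point, or the origin of a listed thing).
The state is a dict: "time": time; "qpos": joint angles; "qvel": joint speeds; "joint_efforts": joint torques, N m; "tool_pos": TCP position; "tool_rot": TCP orientation; "contact_force": force on the tool from outside, world axes, zero at the start; "torque": the same for the moment, N m; "opening": finger opening in m.
Only numpy, scipy, OpenCV 4.12 (cv2) and the standard library are available. Lean on these libraries where they do the work, as an engineer would, in place of code of your own. Each camera call takes 0.05 s, during which the arm holds its last target. There are 200 camera calls.

### The job

Clear up after the run: stand every grape pot waiting on the conveyor in a free cell of the divided crate, one to a cell, and put the reference tubs left on the bench (one or two) back into their row in the rack. The row goes by height, shortest at the robot's left, but it has closed up, so push the tubs in it apart until every tub, old and new, stands squarely at its own ticket; the place of a missing tub stays empty. Set the fruit down without dropping it, and leave the pots already in the crate, the rejected pot in its tray and the other things on the bench where they are.

Things in the scene. Friction and masses are not known exactly. Their poses are not given: they have to be found in the camera images.
- rack: fixed white rack. Origin: underside, centre of the row; y along the row (robot's left), x away from the robot. Floor 5 mm; inside 300 long, 60 mm deep; back lip and end walls 22 mm high, ledge on the near side (x -48 to -30 mm) 20 mm high. Six places at y = +125, +75, +25, -25, -75, -125 mm for tubs T1 (shortest) to T6; each has a white ticket on the ledge, its black bar longer for taller tubs.
- crate: fixed grey crate, 260 (its x) x 175 (its y) x 30 mm high, walls and floor 5 mm, divided by 30 mm high partitions into 3 x 2 square cells of 80 mm; cell centres at crate x = -85, 0, +85 mm and y = -42.5, +42.5 mm. Origin: underside, centre.
- conveyor: fixed checkweigher outfeed, stopped: blue belt 150 mm wide, running along its x axis, top 70 mm above the origin (underside, centre of the outfeed belt); steel guide rails (8 mm bars) along both sides at y = about +-85 mm, 98 mm high, with four black clamp levers outside them reaching 141 mm high.
- P1_c (a point): grape pot that waits on the conveyor belt (absent in some starts): clear round lidded pot, diameter 58, height 60 mm, about 0.12 kg. Point: its centre, 30 mm above its underside; z up along its axis.
- P2_c (a point): grape pot that waits on the conveyor belt (absent in some starts): clear round lidded pot, diameter 58, height 60 mm, about 0.12 kg. Point: its centre, 30 mm above its underside; z up along its axis.
- P3_c (a point): grape pot that waits on the conveyor belt (absent in some starts): clear round lidded pot, diameter 58, height 60 mm, about 0.12 kg. Point: its centre, 30 mm above its underside; z up along its axis.
- P4_c (a point): grape pot that waits on the conveyor belt (absent in some starts): clear round lidded pot, diameter 58, height 60 mm, about 0.12 kg. Point: its centre, 30 mm above its underside; z up along its axis.
- F1_c (a point): same kind of grape pot, already standing in a cell of the crate (absent in some starts); it stays there. Point: its centre, 30 mm above its underside.
- F2_c (a point): same kind of grape pot, already standing in a cell of the crate (absent in some starts); it stays there. Point: its centre, 30 mm above its underside.
- F3_c (a point): same kind of grape pot, already standing in a cell of the crate (absent in some starts); it stays there. Point: its centre, 30 mm above its underside.
- T1_c (a point): reference tub no. 1 in height of six: clear rectangular tub with clear lid and red grapes, 56 (its x) x 44 (its y) mm, height 50 mm, about 0.10 kg; stands in the closed-up row in the rack; its own place is at rack y = +125 mm. Point: its centre, 25 mm above its underside; at home its x, y axes lie along the rack's.
- T2_c (a point): reference tub no. 2 in height of six: clear rectangular tub with clear lid and red grapes, 56 (its x) x 44 (its y) mm, height 60 mm, about 0.12 kg; stands on the bench between robot and rack, out of the row (absent in some starts); its own place is at rack y = +75 mm. Point: its centre, 30 mm above its underside; at home its x, y axes lie along the rack's.
- T3_c (a point): reference tub no. 3 in height of six: clear rectangular tub with clear lid and red grapes, 56 (its x) x 44 (its y) mm, height 70 mm, about 0.14 kg; stands in the closed-up row in the rack; its own place is at rack y = +25 mm. Point: its centre, 35 mm above its underside; at home its x, y axes lie along the rack's.
- T4_c (a point): reference tub no. 4 in height of six: clear rectangular tub with clear lid and red grapes, 56 (its x) x 44 (its y) mm, height 80 mm, about 0.16 kg; stands in the closed-up row in the rack; its own place is at rack y = -25 mm. Point: its centre, 40 mm above its underside; at home its x, y axes lie along the rack's.
- T5_c (a point): reference tub no. 5 in height of six: clear rectangular tub with clear lid and red grapes, 56 (its x) x 44 (its y) mm, height 90 mm, about 0.18 kg; stands on the bench between robot and rack, out of the row (absent in some starts); its own place is at rack y = -75 mm. Point: its centre, 45 mm above its underside; at home its x, y axes lie along the rack's.
- T6_c (a point): reference tub no. 6 in height of six: clear rectangular tub with clear lid and red grapes, 56 (its x) x 44 (its y) mm, height 100 mm, about 0.20 kg; stands in the closed-up row in the rack; its own place is at rack y = -125 mm. Point: its centre, 50 mm above its underside; at home its x, y axes lie along the rack's.
- reject_pot_c (a point): rejected pot (red grapes, otherwise like the others) standing in the red tray beyond the rack; leave it. Point: its centre.
- label_roll_c (a point): roll of blank labels, diameter 76, 50 mm high, standing on its flat end left of the crate; leave it. Point: its centre.
- lid_stack_c (a point): stack of three spare pot lids, diameter 58, 21 mm high, on the bench between robot and crate; leave it. Point: its centre.
- spray_c (a point): white spray bottle, diameter 68, 190 mm high, beyond the rack to the left; leave it. Point: its centre.
- tape_gun_c (a point): tape gun lying on the bench, left of the crate; leave it. Point: 30 mm above the bench at its middle.

How it is judged:
By the outcome, as a careful person would: the job done as asked, in the order asked, and still so for the second after the job is handed in, with the robot touching nothing.
Of P1, P2, P3, P4 only 3 to 4 are there at a start; the rules pass over those that are not, and their reading is None.
Of F1, F2, F3 only 1 to 2 are there at a start; the rules pass over those that are not, and their reading is None.
Of T2, T5 only 1 to 2 are there at a start; the rules pass over those that are not, and their reading is None.
At some moment in a run one of P1, P2, P3, P4 may be knocked a few centimetres aside while the robot is not near it.
It also fails if it takes over 210 s, if anything falls off the work surface, if the arm or the gripper's body presses on something with over 40 N, if the wrist force passes 120 N, or if a joint passes its speed limit or range.

## Working session

There is one attempt and no reset: what is moved stays moved. The work goes in short steps, Python scripts to look and compute and a shell command to move; the robot and the scene stay as the last step left them, time stands still between calls to the robot, and variables do not carry over. Pictures are saved under pics/ and viewed, about 12 in all and at most 16, crops included, and the job is handed in when it is done.

```bash
ls; mkdir -p pics; cat > h.py <<'E'
from cell import *
import numpy as np, cv2
from scipy.spatial.transform import Rotation as R
def cam(n):
    s=observe(); c=read_camera(n)
    if n=="wrist":
        T=np.eye(4); T[:3,3]=s["tool_pos"]; T[:3,:3]=R.from_euler("xyz",s["tool_rot"]).as_matrix()
        M=T@np.array(c["T_tool_cam"]); c["eye"]=M[:3,3]; c["rotation"]=M[:3,:3]
    c["eye"]=np.array(c["eye"]);c["rotation"]=np.array(c["rotation"]); return c
def ray(c,rc,z):
    d=c["rotation"]@np.array([(rc[1]-c["cx"])/c["fx"],(rc[0]-c["cy"])/c["fy"],1.])
    return c["eye"]+d*(z-c["eye"][2])/d[2]
def pix(c,p):
    q=c["rotation"].T@(np.array(p)-c["eye"]); return np.array([c["cy"]+c["fy"]*q[1]/q[2],c["cx"]+c["fx"]*q[0]/q[2]])
E
python3 - <<'E'
from h import *
print(observe()); print(grip_point_offset if 'grip_point_offset' in globals() else '')
Z=dict(rack=0,crate=0,conveyor=0,P1_c=.1,F1_c=.035,T1_c=.03,T2_c=.03,T3_c=.04,T4_c=.045,T5_c=.045,T6_c=.055,reject_pot_c=.03,label_roll_c=.025,lid_stack_c=.01,spray_c=.095,tape_gun_c=.03)
for n in ("scene","top"):
    c=cam(n); cv2.imwrite(f"pics/{n}0.png",c["img"]); print(n,c["eye"],c["fx"],c["rotation"].round(3).tolist())
    for k,z in Z.items():
        print(k,[(round(d["conf"],2),[round(v) for v in d["at"]],(ray(c,d["at"],z)[:2]*1000).round().tolist()) for d in place_of(n,k) if d["conf"]>.3])
E
```

```text
pics
{'time': 0.0, 'qpos': array([ 1.07296776e+00,  3.42749187e-01,  1.52498485e+00, -2.39897777e-05,
        1.27538975e+00, -1.45990391e-01]), 'qvel': array([ 0.00020421, -0.00019422,  0.00038787,  0.00065161, -0.00021709,
       -0.00021728]), 'joint_efforts': array([ 3.42986618e-05, -4.31252110e+01, -2.44215310e+01,  7.17959111e-02,
        5.61997353e-02, -1.65405140e-04]), 'tool_pos': array([0.18072031, 0.49249885, 0.22604245]), 'tool_rot': array([-3.14007446e+00, -2.00042773e-04,  2.78976133e+00]), 'contact_force': array([-0.26023048, -0.39311808, -0.11795536]), 'torque': array([ 0.017832  ,  0.03034061, -0.02489865]), 'opening': 0.0914980299132053}
0.0188
scene [ 1.39976277 -0.10884817  1.18294719] 425.969057145663 [-2.492, 0.003, 1.283]Traceback (most recent call last):
  File "<stdin>", line 7, in <module>
  File "h.py", line 12, in ray
    return c["eye"]+d*(z-c["eye"][2])/d[2]
                                      ~^^^
IndexError: invalid index to scalar variable.
```

```bash
sed -i 's/c\["rotation"\]=np.array(c\["rotation"\]); return c/r=np.array(c["rotation"]); c["rotation"]=R.from_euler("xyz",r).as_matrix() if r.ndim==1 else r; return c/' h.py
python3 - <<'E'
from h import *
Z=dict(rack=0,crate=0,conveyor=0,P1_c=.1,F1_c=.035,T1_c=.03,T2_c=.03,T3_c=.04,T4_c=.045,T5_c=.045,T6_c=.055,reject_pot_c=.03,label_roll_c=.025,lid_stack_c=.01,spray_c=.095,tape_gun_c=.03)
for n in ("scene","top"):
    c=cam(n); cv2.imwrite(f"pics/{n}0.png",c["img"]); print(n,c["eye"],c["fx"],c["rotation"].round(3).tolist())
    for k,z in Z.items():
        print(k,[(round(d["conf"],2),[round(v) for v in d["at"]],(ray(c,d["at"],z)[:2]*1000).round().tolist()) for d in place_of(n,k) if d["conf"]>.3])
E
```

```text
scene [ 1.39976277 -0.10884817  1.18294719] 425.969057145663 [[0.284, 0.763, -0.58], [0.959, -0.228, 0.169], [-0.003, -0.605, -0.797]]
rack [(0.93, [208, 215], [585.0, -15.0])]
crate [(0.8, [175, 296], [529.0, 296.0])]
conveyor [(0.63, [210, 122], [503.0, -316.0])]
P1_c [(0.68, [170, 112], [412.0, -313.0])]
F1_c [(0.66, [171, 110], [354.0, -332.0]), (0.56, [150, 298], [449.0, 329.0])]
T1_c [(0.52, [197, 242], [590.0, 78.0]), (0.47, [172, 295], [539.0, 285.0])]
T2_c [(0.5, [174, 186], [436.0, -82.0])]
T3_c [(0.77, [204, 229], [611.0, 29.0])]
T4_c [(0.67, [203, 216], [600.0, -9.0]), (0.62, [151, 297], [461.0, 319.0])]
T5_c [(0.67, [171, 351], [599.0, 468.0]), (0.61, [158, 225], [419.0, 66.0])]
T6_c [(0.58, [202, 204], [593.0, -48.0])]
reject_pot_c [(0.57, [254, 223], [778.0, -34.0])]
label_roll_c [(0.83, [170, 352], [585.0, 481.0]), (0.42, [149, 299], [438.0, 336.0])]
lid_stack_c [(0.5, [150, 243], [368.0, 142.0])]
spray_c [(0.98, [213, 312], [755.0, 259.0])]
tape_gun_c [(0.75, [136, 350], [433.0, 542.0])]
top [0.47861328 0.10484829 1.23375563] 421.12931002632286 [[-0.012, -0.995, 0.103], [-1.0, 0.013, 0.01], [-0.011, -0.103, -0.995]]
rack [(0.9, [186, 300], [600.0, -27.0])]
crate [(0.85, [214, 190], [521.0, 296.0])]
conveyor [(0.63, [216, 402], [510.0, -324.0])]
P1_c [(0.8, [252, 417], [411.0, -323.0])]
F1_c [(0.86, [243, 174], [440.0, 336.0]), (0.62, [214, 402], [514.0, -311.0])]
T1_c [(0.81, [186, 261], [600.0, 87.0])]
T2_c [(0.88, [242, 321], [438.0, -80.0])]
T3_c []
T4_c [(0.56, [187, 294], [594.0, -6.0])]
T5_c []
T6_c [(0.83, [186, 311], [596.0, -52.0])]
reject_pot_c [(0.94, [122, 301], [787.0, -32.0])]
label_roll_c [(0.9, [191, 123], [590.0, 485.0]), (0.45, [245, 102], [437.0, 544.0])]
lid_stack_c [(0.8, [272, 240], [356.0, 150.0]), (0.6, [183, 282], [609.0, 26.0])]
spray_c [(0.57, [129, 200], [753.0, 255.0])]
tape_gun_c [(0.66, [248, 105], [429.0, 532.0])]
```

View pics/top0.png

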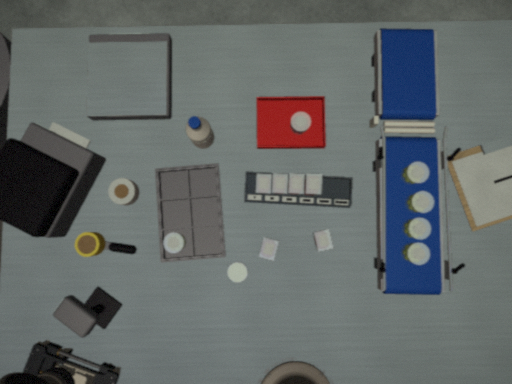

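View pics/scene0.png

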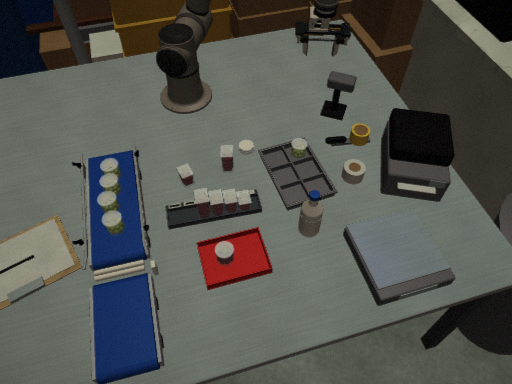

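```bash
python3 - <<'E'
from h import *
c=cam("top"); im=c["img"]; cv2.imwrite("pics/top1.png",cv2.resize(im[150:305,145:465],None,fx=2.5,fy=2.5,interpolation=cv2.INTER_CUBIC))
hsv=cv2.cvtColor(im,cv2.COLOR_BGR2HSV); m=((hsv[...,1]<60)&(hsv[...,2]>150)).astype(np.uint8)
n,l,s,ce=cv2.connectedComponentsWithStats(m)
for i in range(1,n):
    if s[i,4]>60:
        rc=ce[i][::-1]; print(s[i,:5],rc.round(1),*[(ray(c,rc,z)[:2]*1000).round() for z in (.13,.065,.06)])
w=cam("wrist"); print(np.array(w["T_tool_cam"]).round(3).tolist(),w["fx"],w["fy"],w["cx"],w["cy"])
E
```

```text
[292 112  18  18 229] [120.3 300.8] [764. -20.] [781. -28.] [782. -28.]
[385 122  49   4 164] [123.7 408.1] [ 751. -306.] [ 767. -330.] [ 768. -332.]
[ 55 126  33  18 155] [135.8  72.5] [731. 592.] [746. 620.] [747. 623.]
[386 128  49   4 149] [129.9 409.2] [ 734. -307.] [ 749. -332.] [ 750. -334.]
[408 163  20  19 261] [172.2 417.4] [ 620. -323.] [ 629. -348.] [ 629. -350.]
[458 171  12  17  82] [179.2 463.5] [ 600. -443.] [ 607. -475.] [ 608. -477.]
[258 175  12  17 166] [182.9 263.4] [597.  82.] [604.  81.] [605.  81.]
[274 175  13  17 170] [183.5 279.7] [595.  40.] [602.  36.] [603.  35.]
[291 175  12  17 158] [183.4 296.3] [595.  -4.] [602. -11.] [602. -11.]
[308 174  14  19 191] [183.  313.9] [595. -51.] [602. -60.] [603. -60.]
[109 179  24  24 184] [189.6 120.6] [584. 460.] [591. 480.] [591. 482.]
[413 192  20  20 277] [201.7 422. ] [ 542. -331.] [ 546. -357.] [ 546. -359.]
[409 219  20  19 283] [228.2 419. ] [ 474. -320.] [ 474. -345.] [ 474. -347.]
[317 230  16  21 228] [240.4 324.5] [445. -74.] [443. -84.] [443. -85.]
[164 233  19  20 294] [242.4 173.2] [445. 319.] [443. 332.] [442. 333.]
[259 240  19  20 234] [249.7 268.6] [423.  72.] [420.  70.] [419.  69.]
[409 244  20  20 286] [253.1 417.7] [ 410. -313.] [ 406. -338.] [ 406. -340.]
[227 262  20  20 309] [272.  236.9] [367. 154.] [360. 157.] [360. 157.]
[[0.001, -0.956, -0.293, 0.081], [1.0, 0.001, -0.0, 0.0], [0.0, -0.293, 0.956, -0.157], [0.0, 0.0, 0.0, 1.0]] 341.49635113019906 341.49635113019906 253.69648081856744 188.89964115319597
```

View pics/top1.png

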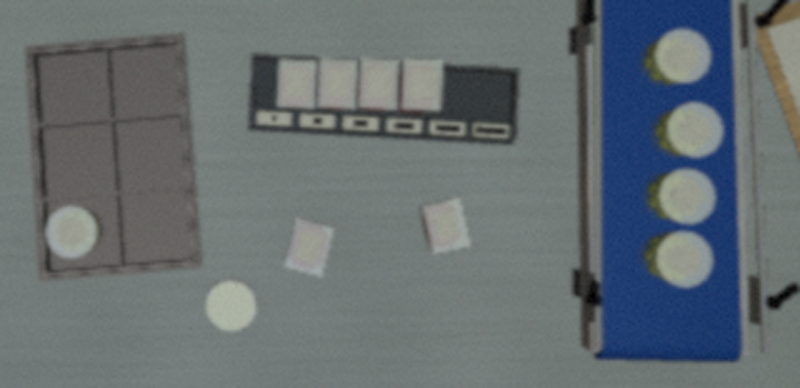

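```bash
python3 -m inch '[[[0,0,0,-0.176],[0,0,0,-0.176],[-50,-30,-5,0],[-50,-30,-5,0],[-50,-30,-5,0],[-50,-30,-5,0],[-11,-58,-4.5,0],[-11,-58,-4.5,0],[-11,-58,-4.5,0],[-11,-58,-4.5,0]]]' -1 20
python3 -m inch '[[[-11,-58,-4.5,0],[-11,-58,-4.5,0],[-11,-58,-4.5,0],[-11,-58,-4.5,0],[-11,-58,-4.5,0],[-11,-58,-4.5,0],[-11,-58,-4.5,0],[-10,-55,-4.5,0],[0,0,0,0],[0,0,0,0]]]'
python3 - <<'E'
from h import *
w=cam("wrist"); im=w["img"]; cv2.imwrite("pics/w1.png",im)
hsv=cv2.cvtColor(im,cv2.COLOR_BGR2HSV); m=((hsv[...,1]<60)&(hsv[...,2]>150)).astype(np.uint8)
n,l,s,ce=cv2.connectedComponentsWithStats(m)
for i in range(1,n):
    if s[i,4]>300:
        rc=ce[i][::-1]; print(s[i,:5],rc.round(1),(ray(w,rc,.13)[:2]*1000).round(1))
print([(d["conf"],d["at"],ray(w,d["at"],.1)) for d in place_of("wrist","P1_c")])
c=cam("top")
for P,z in (([(27,45),(183,33),(200,262),(43,277)],.03),([(250,53),(517,68),(515,142),(249,128)],.021)):
    q=np.array([ray(c,(150+y/2.5,145+x/2.5),z)[:2]*1000 for x,y in P]); print(q.round(),q.mean(0).round(1),[np.degrees(np.arctan2(*(q[(i+1)%4]-q[i])[::-1])).round(1) for i in range(4)])
E
```

```text
time: 3.15
tool_pos: [0.4251, 0.1391, 0.265]
tool_rot: [3.141, 0.001, -3.141]
contact_force: [0.9, -0.9, 0.2]
opening: 0.0921
time: 4.4
tool_pos: [0.5119, -0.3196, 0.3002]
tool_rot: [3.14, -0.001, 3.142]
contact_force: [-0.4, -0.7, 0.7]
opening: 0.0916
[ 227   24   63   67 3168] [ 56.8 258.2] [ 407.1 -314.5]
[ 446   68   37   55 1368] [ 95.2 466.3] [ 440.2 -121.6]
[ 223  100   58   58 2428] [127.7 251.8] [ 470.2 -320.2]
[   0  122  139  144 9080] [192.9  64. ] [ 535.4 -509.2]
[ 218  172   49   42 1249] [191.1 241. ] [ 533.4 -331.2]
[483 215  29  29 465] [230.4 500.3] [576.1 -61.3]
[229 244  41  31 761] [258.9 248.5] [ 609.4 -323.9]
[194 321 102  10 770] [325.7 244.5] [ 694.4 -328.7]
[194 332 101   9 664] [336.1 240.9] [ 708.8 -333. ]
[(0.68, [60.5, 258.3], array([ 0.40838318, -0.31396639,  0.1       ])), (0.2, [255.3, 249.5], array([ 0.62102494, -0.32318139,  0.1       ]))]
[[655. 391.]
 [667. 210.]
 [405. 192.]
 [390. 370.]] [529.4 290.6] [np.float64(-86.3), np.float64(-176.0), np.float64(94.8), np.float64(4.6)]
[[ 644.  133.]
 [ 622. -176.]
 [ 537. -170.]
 [ 557.  135.]] [589.8 -19.5] [np.float64(-94.0), np.float64(176.4), np.float64(86.3), np.float64(-1.4)]
```

View pics/w1.png

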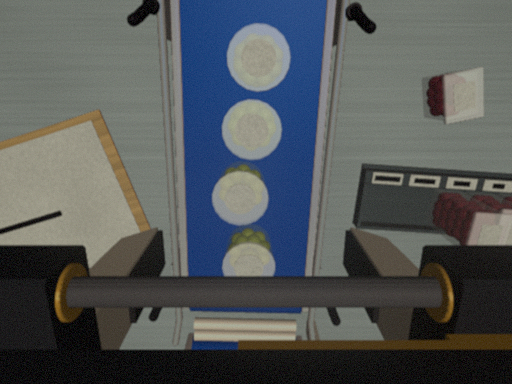

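```bash
python3 -m inch '[[[52,3,0,0],[52,3,0,0],[0,0,50,0],[0,0,50,0],[0,0,50,0],[0,0,49,0],[0,0,0,0],[0,0,0,0]]]'
python3 -m inch '[[[0,0,0,0],[0,0,0,0],[0,0,0,0],[0,0,0,0]]]' 1 15
```

```text
time: 5.55
tool_pos: [0.4091, -0.3144, 0.1037]
tool_rot: [-3.14, 0.002, -3.14]
contact_force: [-0.7, -0.6, 0.5]
opening: 0.0919
time: 6.05
tool_pos: [0.4082, -0.3143, 0.102]
tool_rot: [-3.141, 0.0, -3.141]
contact_force: [0.6, 0.8, 2.8]
opening: 0.0578
```

```bash
python3 -m inch '[[[0,0,-40,0],[0,0,-60,0],[-21,57,0,0],[-21,57,0,0],[-21,57,0,0],[-21,57,0,0],[-21,57,0,0],[-21,57,0,0],[-21,57,0,0],[-21,57,0,0]]]'
python3 -m inch '[[[-21,57,0,0],[-20,56,0,0],[0,0,0,0.185],[0,0,0,0.185],[0,0,0,0.185],[0,0,0,0.185],[0,0,0,0],[0,0,0,0]]]'
python3 - <<'E'
from h import *
w=cam("wrist"); im=w["img"].copy()
C=np.array([529.4,290.6])/1e3;a=np.radians(4.2);r=np.array([[np.cos(a),-np.sin(a)],[np.sin(a),np.cos(a)]])
for x in (-130,-42.5,42.5,130):
  for y in (-87.5,0,87.5):
    p=C+r@np.array([x,y])/1e3; q=pix(w,[*p,.03]); cv2.circle(im,(int(q[1]),int(q[0])),4,(0,0,255),1)
cv2.imwrite("pics/w2.png",im); print(observe()["tool_pos"],observe()["opening"])
E
```

```text
time: 7.3
tool_pos: [0.5762, 0.1439, 0.2014]
tool_rot: [-3.141, -0.001, -3.141]
contact_force: [1.7, 0.2, -1.2]
opening: 0.0575
time: 8.3
tool_pos: [0.6168, 0.2549, 0.2014]
tool_rot: [-3.141, -0.0, 2.405]
contact_force: [-0.3, 0.4, -1.0]
opening: 0.0577
[0.61686386 0.25491403 0.20149627] 0.05762971572642075
```

View pics/w2.png

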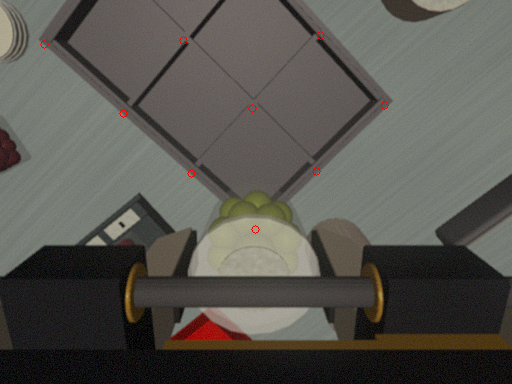

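```bash
python3 -m inch '[[[2.7,3,40,0],[0,0,50,0],[0,0,45,0],[0,0,20,0],[0,0,6,0],[0,0,0,0],[0,0,3,0],[0,0,0,0],[0,0,0,0]]]'
```

```text
time: 9.48
tool_pos: [0.6172, 0.2591, 0.0383]
tool_rot: [3.141, 0.0, 2.402]
contact_force: [-0.5, 0.8, -2.2]
opening: 0.0575
```

```bash
python3 -m inch '[[[0,0,1.5,0],[0,0,0,0]]]'; python3 -m inch '[[[0,0,0,0],[0,0,0,0],[0,0,0,0]]]' -1
```

```text
time: 9.72
tool_pos: [0.6173, 0.2591, 0.0371]
tool_rot: [3.141, 0.001, 2.402]
contact_force: [-0.7, 0.4, 4.7]
opening: 0.0576
time: 10.1
tool_pos: [0.6169, 0.259, 0.036]
tool_rot: [-3.141, -0.0, 2.402]
contact_force: [-0.7, 0.3, 0.9]
opening: 0.0829
```

```bash
cat > pots.py <<'E'
from h import *
s=observe(); w=cam("wrist"); im=w["img"]
hsv=cv2.cvtColor(im,cv2.COLOR_BGR2HSV); m=((hsv[...,1]<60)&(hsv[...,2]>150)).astype(np.uint8)
n,l,st,ce=cv2.connectedComponentsWithStats(m); print("tool",(s["tool_pos"]*1000).round(1),s["tool_rot"].round(3),s["opening"])
for i in range(1,n):
    if st[i,4]>800: rc=ce[i][::-1]; p=(ray(w,rc,.13)[:2]*1000).round(1); print(st[i,:5],p,"rel tool",(p-s["tool_pos"][:2]*1000).round(1))
for d in place_of("wrist","P1_c"):
    if d["conf"]>.3: print("net",d["conf"],(ray(w,d["at"],.1)[:2]*1000).round())
c=cam("top"); im=c["img"]
hsv=cv2.cvtColor(im,cv2.COLOR_BGR2HSV); m=((hsv[...,1]<60)&(hsv[...,2]>150)).astype(np.uint8)
n,l,st,ce=cv2.connectedComponentsWithStats(m)
for i in range(1,n):
    if st[i,4]>60:
        rc=ce[i][::-1]; p=(ray(c,rc,.13)[:2]*1000).round()
        if 350<p[0]<700 and -400<p[1]<-240: print("top",st[i,:5],p)
E
python3 -m inch '[[[0,0,-60,0],[0,0,-60,0],[0,0,-45,-0.185],[0,0,0,-0.185],[0,0,0,-0.185],[0,0,0,-0.185],[14.6,-58,0,0],[14.6,-58,0,0],[14.6,-58,0,0],[14.6,-58,0,0]]]'
python3 -m inch '[[[14.6,-58,0,0],[14.6,-58,0,0],[14.6,-58,0,0],[14.6,-58,0,0],[14.6,-58,0,0],[14.6,-57,0,0],[0,0,0,0],[0,0,0,0]]]'
python3 pots.py
```

```text
time: 11.35
tool_pos: [0.558, 0.0253, 0.2013]
tool_rot: [-3.142, 0.0, -3.141]
contact_force: [1.2, -1.0, 0.7]
opening: 0.0918
time: 12.35
tool_pos: [0.471, -0.3196, 0.2009]
tool_rot: [3.141, -0.0, 3.141]
contact_force: [0.5, 0.9, 0.1]
opening: 0.0921
tool [ 471.  -319.6  200.9] [ 3.141 -0.     3.141] 0.09209356233293621
[ 337    0   26  182 1199] [ 391.6 -257. ] rel tool [-79.4  62.6]
[ 212  167   79   74 4519] [ 470.4 -320.5] rel tool [-0.6 -0.9]
[   0  169   98   98 5119] [ 478.5 -471.3] rel tool [   7.5 -151.7]
[204 257  64  19 841] [ 521.4 -332.3] rel tool [ 50.4 -12.7]
top [408 163  20  19 290] [ 620. -323.]
top [413 192  20  20 304] [ 543. -332.]
```

```bash
python3 -m inch '[[[0,0,45,0],[0,0,40,0],[0,0,15,0],[0,0,0,0]]]'
python3 -m inch '[[[0,0,0,0],[0,0,0,0],[0,0,0,0],[0,0,0,0],[0,0,-40,0],[0,0,-60,0]]]' 1 15
python3 -m inch '[[[-6.2,57.3,0,0],[-6.2,57.3,0,0],[-6.2,57.3,0,0],[-6.2,57.3,0,0],[-6.2,57.3,0,0],[-6.2,57.3,0,0],[-6.2,57.3,0,0],[-6.2,57.3,0,0],[-6.2,57.3,0,0],[-6.2,57.3,0,0]]]'
python3 -m inch '[[[0,0,0,0.185],[0,0,0,0.185],[0,0,0,0.185],[0,0,40,0.185],[0,0,50,0],[0,0,45,0],[0,0,20,0],[0,0,6,0],[0,0,2,0],[0,0,0,0]]]'
```

```text
time: 13.0
tool_pos: [0.4713, -0.3193, 0.101]
tool_rot: [3.141, -0.001, -3.14]
contact_force: [0.8, -0.0, 0.6]
opening: 0.0917
time: 13.75
tool_pos: [0.4701, -0.3192, 0.2004]
tool_rot: [3.138, -0.004, -3.142]
contact_force: [0.3, -1.1, -0.8]
opening: 0.0577
time: 15.0
tool_pos: [0.5328, 0.2548, 0.2012]
tool_rot: [-3.141, -0.0, -3.141]
contact_force: [0.6, -0.0, -0.6]
opening: 0.0576
time: 16.25
tool_pos: [0.5336, 0.2532, 0.0392]
tool_rot: [3.14, 0.001, 2.402]
contact_force: [-0.4, 0.1, -0.3]
opening: 0.0579
```

```bash
python3 -m inch '[[[0,0,2,0],[0,0,0,0],[0,0,0.7,0],[0,0,0,0]]]'; python3 -m inch '[[[0,0,0,0],[0,0,0,0],[0,0,0,0]]]' -1
python3 -m inch '[[[0,0,-60,0],[0,0,-60,0],[0,0,-45,-0.185],[0,0,0,-0.185],[0,0,0,-0.185],[0,0,0,-0.185],[-1,-58.5,0,0],[-1,-58.5,0,0],[-1,-58.5,0,0],[-1,-58.5,0,0]]]'
python3 -m inch '[[[-1,-58.5,0,0],[-1,-58.5,0,0],[-1,-58.5,0,0],[-1,-58.5,0,0],[-1,-58.5,0,0],[0,-58,0,0],[0,0,0,0],[0,0,0,0]]]'
python3 pots.py
```

```text
time: 16.75
tool_pos: [0.5333, 0.2531, 0.0367]
tool_rot: [3.14, 0.001, 2.402]
contact_force: [-2.3, -0.3, 6.2]
opening: 0.0575
time: 17.12
tool_pos: [0.533, 0.253, 0.0354]
tool_rot: [-3.142, -0.0, 2.402]
contact_force: [-0.3, 0.1, -0.6]
opening: 0.0831
time: 18.38
tool_pos: [0.5368, 0.0172, 0.2005]
tool_rot: [3.142, 0.0, -3.141]
contact_force: [1.1, 0.5, -0.4]
opening: 0.0916
time: 19.38
tool_pos: [0.5418, -0.3311, 0.2]
tool_rot: [3.14, -0.001, 3.141]
contact_force: [-0.4, -0.3, 0.4]
opening: 0.0921
tool [ 541.8 -331.1  200. ] [ 3.140e+00 -1.000e-03  3.141e+00] 0.0921144238719803
[    0   101   118   167 12062] [ 527.9 -472.9] rel tool [ -13.9 -141.8]
[ 211  165   80   75 4649] [ 539.8 -332.5] rel tool [-2.  -1.4]
[228 308  67  22 971] [ 635.2 -324.6] rel tool [93.4  6.5]
top [408 162  20  19 300] [ 622. -324.]
```

```bash
python3 -m inch '[[[2,-1,45,0],[0,0,40,0],[0,0,14,0],[0,0,0,0]]]'
python3 -m inch '[[[0,0,0,0],[0,0,0,0],[0,0,0,0],[0,0,0,0],[0,0,-40,0],[0,0,-60,0]]]' 1 15
python3 -m inch '[[[1.1,55.8,0,0],[1.1,55.8,0,0],[1.1,55.8,0,0],[1.1,55.8,0,0],[1.1,55.8,0,0],[1.1,55.8,0,0],[1.1,55.8,0,0],[1.1,55.8,0,0],[1.1,55.8,0,0],[1.1,55.8,0,0]]]'
python3 -m inch '[[[1.1,55.8,0,0],[1.1,55.8,0,0],[0,0,0,0.185],[0,0,0,0.185],[0,0,0,0.185],[0,0,40,0.185],[0,0,50,0],[0,0,45,0],[0,0,20,0],[0,0,6,0]]]'
python3 -m inch '[[[0,0,2,0],[0,0,0,0]]]'
```

```text
time: 20.02
tool_pos: [0.5403, -0.3318, 0.1015]
tool_rot: [3.141, -0.001, -3.14]
contact_force: [0.6, 0.5, 0.4]
opening: 0.0919
time: 20.78
tool_pos: [0.539, -0.3318, 0.2004]
tool_rot: [3.138, -0.004, -3.142]
contact_force: [1.2, -1.3, -1.1]
opening: 0.058
time: 22.02
tool_pos: [0.5286, 0.2272, 0.2016]
tool_rot: [-3.142, 0.0, -3.141]
contact_force: [0.9, 0.5, -0.8]
opening: 0.0574
time: 23.28
tool_pos: [0.5259, 0.3366, 0.0388]
tool_rot: [-3.139, -0.001, 2.402]
contact_force: [0.3, 0.1, -0.3]
opening: 0.058
time: 23.52
tool_pos: [0.5274, 0.3374, 0.0396]
tool_rot: [3.14, 0.001, 2.402]
contact_force: [-0.1, 0.4, -1.0]
opening: 0.0577
```

```bash
python3 -m inch '[[[0,0,2,0],[0,0,0,0],[0,0,0.7,0],[0,0,0,0]]]'; python3 -m inch '[[[0,0,0,0],[0,0,0,0],[0,0,0,0]]]' -1
python3 -m inch '[[[0,0,-60,0],[0,0,-60,0],[0,0,-45,-0.185],[0,0,0,-0.185],[0,0,0,-0.185],[0,0,0,-0.185],[-7.8,-55.1,0,0],[-7.8,-55.1,0,0],[-7.8,-55.1,0,0],[-7.8,-55.1,0,0]]]'
python3 -m inch '[[[-7.8,-55.1,0,0],[-7.8,-55.1,0,0],[-7.8,-55.1,0,0],[-7.8,-55.1,0,0],[-7.8,-55.1,0,0],[-7.8,-55.1,0,0],[-7.8,-55.1,0,0],[-7.8,-55.1,0,0],[0,0,0,0],[0,0,0,0]]]'
python3 pots.py
```

```text
time: 24.02
tool_pos: [0.5269, 0.3372, 0.0369]
tool_rot: [3.141, 0.0, 2.402]
contact_force: [-2.1, -1.5, 5.6]
opening: 0.0578
time: 24.4
tool_pos: [0.5267, 0.3371, 0.0357]
tool_rot: [-3.142, -0.0, 2.402]
contact_force: [-0.4, 1.1, -0.1]
opening: 0.0831
time: 25.65
tool_pos: [0.558, 0.115, 0.2008]
tool_rot: [3.142, 0.0, -3.141]
contact_force: [0.5, -0.5, -0.3]
opening: 0.0915
time: 26.9
tool_pos: [0.6203, -0.3237, 0.2002]
tool_rot: [3.14, -0.001, 3.141]
contact_force: [-0.2, 0.2, -0.6]
opening: 0.0919
tool [ 620.3 -323.7  200.2] [ 3.140e+00 -1.000e-03  3.141e+00] 0.0919398826764745
[    0    14   117   218 15743] [ 574.2 -464.3] rel tool [ -46.1 -140.6]
[ 212  164   80   76 4710] [ 618.5 -324.2] rel tool [-1.8 -0.5]
[ 176  310  139   15 1620] [ 714.4 -329.5] rel tool [94.1 -5.8]
```

```bash
python3 -m inch '[[[2,0,45,0],[0,0,40,0],[0,0,14,0],[0,0,0,0]]]'
python3 -m inch '[[[0,0,0,0],[0,0,0,0],[0,0,0,0],[0,0,0,0],[0,0,-40,0],[0,0,-60,0]]]' 1 15
python3 -m inch '[[[17,57.1,0,0],[17,57.1,0,0],[17,57.1,0,0],[17,57.1,0,0],[17,57.1,0,0],[17,57.1,0,0],[17,57.1,0,0],[17,57.1,0,0],[17,57.1,0,0],[17,57.1,0,0]]]'
python3 -m inch '[[[0,0,0,0.185],[0,0,0,0.185],[0,0,0,0.185],[0,0,40,0.185],[0,0,50,0],[0,0,45,0],[0,0,20,0],[0,0,7,0],[0,0,0,0]]]'
```

```text
time: 27.55
tool_pos: [0.6187, -0.3234, 0.1018]
tool_rot: [3.141, -0.0, -3.141]
contact_force: [-0.1, 0.6, 0.3]
opening: 0.0921
time: 28.3
tool_pos: [0.6173, -0.3235, 0.2003]
tool_rot: [3.138, -0.005, -3.142]
contact_force: [1.2, 0.2, -1.0]
opening: 0.0575
time: 29.55
tool_pos: [0.4476, 0.2486, 0.2021]
tool_rot: [3.141, 0.001, -3.142]
contact_force: [1.3, 0.3, -2.0]
opening: 0.0575
time: 30.68
tool_pos: [0.4486, 0.2469, 0.0401]
tool_rot: [3.141, 0.0, 2.402]
contact_force: [-0.1, -0.2, -1.1]
opening: 0.0581
```

```bash
python3 -m inch '[[[0,0,2.5,0],[0,0,0,0],[0,0,0.7,0],[0,0,0,0]]]'
```

```text
time: 31.18
tool_pos: [0.4487, 0.247, 0.0372]
tool_rot: [3.141, 0.0, 2.402]
contact_force: [-0.5, 0.6, 3.9]
opening: 0.0576
```

```bash
python3 -m inch '[[[0,0,0,0],[0,0,0,0],[0,0,0,0]]]' -1
python3 -m inch '[[[0,0,-60,0],[0,0,-60,0],[0,0,-45,0.18],[0,0,-45,0.18],[0,0,-45,0.18],[0,0,-45,0.18],[0,0,-10,0.18],[-54,18,0,0],[-54,18,0,0],[-54,18,0,0]]]'
python3 -m inch '[[[-54,18,0,0],[-54,18,0,0],[0,0,0,0],[0,0,0,0],[0,0,0,0]]]'
python3 - <<'E'
from h import *
w=cam("wrist"); im=w["img"]; cv2.imwrite("pics/w3.png",cv2.resize(im,(800,600),interpolation=cv2.INTER_CUBIC))
import pickle; pickle.dump(w,open("w3.pkl","wb"))
for k in ("rack","T1_c","T3_c","T4_c","T6_c","T2_c","T5_c"):
    z=dict(rack=0,T1_c=.03,T3_c=.04,T4_c=.045,T6_c=.055,T2_c=.03,T5_c=.045)[k]
    print(k,[(round(d["conf"],2),[round(v) for v in d["at"]],(ray(w,d["at"],z)[:2]*1000).round().tolist()) for d in place_of("wrist",k) if d["conf"]>.3])
E
```

```text
time: 31.55
tool_pos: [0.4483, 0.2468, 0.0365]
tool_rot: [-3.141, -0.0, 2.402]
contact_force: [0.4, -0.3, -0.7]
opening: 0.0831
time: 32.8
tool_pos: [0.4912, 0.08, 0.3465]
tool_rot: [3.142, -0.0, 1.503]
contact_force: [0.4, 0.1, -0.7]
opening: 0.0919
time: 33.42
tool_pos: [0.5193, -0.0274, 0.3468]
tool_rot: [3.141, -0.0, 1.504]
contact_force: [0.0, -0.1, 0.2]
opening: 0.092
rack []
T1_c [(0.6, [60, 311], [600.0, 78.0])]
T3_c []
T4_c []
T6_c [(0.71, [164, 314], [597.0, -55.0])]
T2_c [(0.93, [183, 204], [442.0, -78.0])]
T5_c []
```

View pics/w3.png

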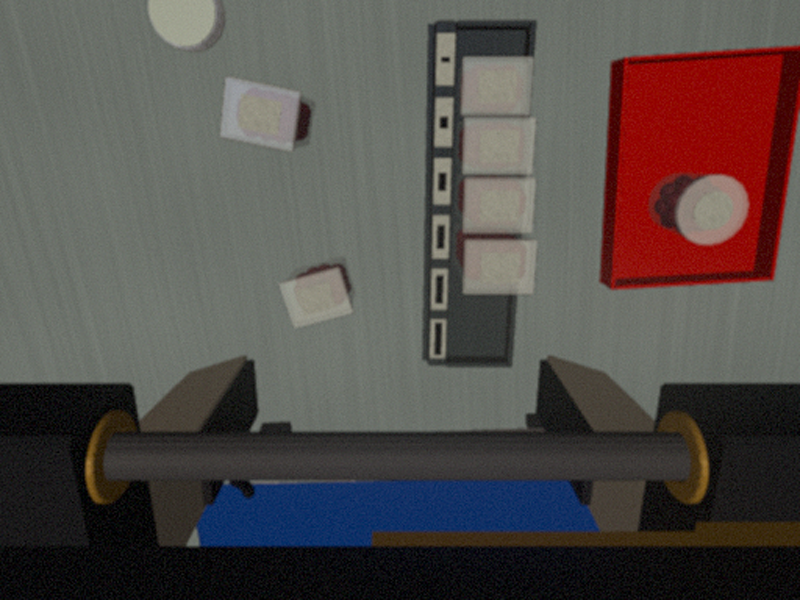

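```bash
python3 - <<'E'
from h import *
import pickle; w=pickle.load(open("w3.pkl","rb")); S=1.5625
P=lambda x,y,z: ray(w,(y/S,x/S),z)[:2]*1000
t=np.array([P(x,y,.02) for x,y in [(445,59),(444,122),(442,181),(441,236),(440,289),(439,339)]]); print(t.round(1).tolist())
ys=np.array([125,75,25,-25,-75,-125.])
b=np.polyfit(ys,t,1); print("ydir",b[0],"len",np.linalg.norm(b[0]),"yaw",np.degrees(np.arctan2(-b[0][0],b[0][1])))
u=b[0]/np.linalg.norm(b[0]); xd=np.array([u[1],-u[0]]); O=b[1]+39*xd; print("origin",O.round(1))
for n,z,C in [("T1",.055,[(463,58),(532,56),(531,113),(463,112)]),("T3",.075,[(461,118),(535,119),(534,173),(462,172)]),("T4",.085,[(461,178),(535,177),(534,234),(462,232)]),("T6",.105,[(460,240),(536,240),(535,293),(461,293)]),("T5",.09,[(228,78),(301,93),(293,151),(220,135)]),("T2",.06,[(279,285),(340,266),(352,311),(295,327)])]:
    q=np.array([P(x,y,z) for x,y in C]); m=q.mean(0); ax=(q[1]-q[0]+q[2]-q[3])/2; ay=(q[0]-q[3]+q[1]-q[2])/2
    print(n,m.round(1),"size",np.linalg.norm(ax).round(1),np.linalg.norm(ay).round(1),"yaw",np.degrees(np.arctan2(ax[1],ax[0])).round(1),"rack xy",np.round([(m-O)@xd,(m-O)@u],1))
E
```

```text
[[567.4, 108.0], [564.5, 58.0], [560.7, 8.2], [557.8, -41.3], [554.7, -91.9], [551.6, -142.5]]
ydir [0.06353573 1.0009124 ] len 1.0029269319031224 yaw -3.6321377156946117
origin [598.4 -19.4]
T1 [604.4  82.4] size 53.8 40.7 yaw -3.4 rack xy [ -0.5 101.9]
T3 [600.9  37.1] size 56.6 40.3 yaw -4.6 rack xy [-1.1 56.5]
T4 [598.6  -7.6] size 57.0 43.2 yaw -4.2 rack xy [-0.6 11.7]
T6 [594.5 -51.7] size 57.7 42.0 yaw -3.8 rack xy [ -1.9 -32.5]
T5 [424.1  71.3] size 54.0 41.0 yaw -15.4 rack xy [-179.6   79.4]
T2 [444.3 -80.6] size 54.5 41.1 yaw 13.2 rack xy [-149.9  -70.8]
```

```bash
python3 -m inch '[[[46,31,0,0],[46,31,0,0],[23,16.4,0,-0.003],[0,0,60,0],[0,0,60,0],[0,0,60,0],[0,0,60,0],[0,0,40,0],[0,0,0,0],[0,0,0,0]]]'
```

```text
time: 35.08
tool_pos: [0.607, 0.0807, 0.0685]
tool_rot: [3.139, -0.0, 1.505]
contact_force: [0.5, -0.6, -0.5]
opening: 0.092
```

```bash
python3 -m inch '[[[0,0,25,0],[0,0,15,0],[0,0,0,0],[0,0,0,0]]]'
python3 -m inch '[[[0,0,0,0],[0,0,0,0],[0,0,0,0],[0,0,0,0]]]' 1 15
```

```text
time: 35.58
tool_pos: [0.6065, 0.0807, 0.0278]
tool_rot: [3.14, -0.0, 1.505]
contact_force: [0.0, 0.1, 0.2]
opening: 0.0921
time: 36.08
tool_pos: [0.6057, 0.0806, 0.0267]
tool_rot: [3.142, -0.0, 1.505]
contact_force: [0.1, -0.2, -0.3]
opening: 0.0566
```

```bash
python3 -m inch '[[[0,0,-4,0],[12,-0.5,0,0],[11,-0.5,0,0],[0,0,0,0],[0,0,3,0],[0,0,1.5,0],[0,0,0,0]]]'
```

```text
time: 36.95
tool_pos: [0.6061, 0.1036, 0.0267]
tool_rot: [-3.142, -0.0, 1.504]
contact_force: [-2.2, 1.0, 4.7]
opening: 0.056
```

```bash
python3 -m inch '[[[0,0,0,0],[0,0,0,0],[0,0,0,0],[0,0,-50,0],[0,0,-55,0],[-52,0,0,-0.003],[-52,0,0,0],[-51.7,0,0,0],[0,0,35,0],[0,0,36,0]]]' -1
python3 -m inch '[[[0,0,0,0],[0,0,0,0]]]'
python3 -m inch '[[[0,0,0,0],[0,0,0,0],[0,0,0,0],[0,0,0,0]]]' 1 15
```

```text
time: 38.2
tool_pos: [0.5965, -0.0529, 0.0597]
tool_rot: [3.14, 0.0, 1.506]
contact_force: [0.3, 0.2, -0.5]
opening: 0.0914
time: 38.45
tool_pos: [0.5971, -0.0518, 0.0613]
tool_rot: [3.14, 0.0, 1.508]
contact_force: [-0.1, 0.0, -0.5]
opening: 0.0919
time: 38.95
tool_pos: [0.5965, -0.0517, 0.0604]
tool_rot: [3.141, -0.0, 1.508]
contact_force: [0.7, 0.1, -0.4]
opening: 0.0562
```

```bash
python3 -m inch '[[[0,0,-4,0],[-40,0,0,0],[-40,0,0,0],[-12.5,0,0,0],[0,0,0,0],[0,0,3,0],[0,0,1.5,0],[0,0,0,0]]]'
```

```text
time: 39.95
tool_pos: [0.5904, -0.1428, 0.0605]
tool_rot: [-3.142, -0.0, 1.509]
contact_force: [-3.2, 0.8, 5.2]
opening: 0.056
```

```bash
python3 -m inch '[[[0,0,0,0],[0,0,0,0],[0,0,0,0],[0,0,-60,0],[45,0,0,0],[45,0,0,0],[45.4,0,0,0],[0,0,40,0],[0,0,31,0],[0,0,0,0]]]' -1
python3 -m inch '[[[0,0,0,0],[0,0,0,0],[0,0,0,0],[0,0,0,0],[0,0,0,0]]]' 1 15
```

```text
time: 41.2
tool_pos: [0.5972, -0.0085, 0.0463]
tool_rot: [-3.136, -0.001, 1.508]
contact_force: [0.5, -0.2, 0.4]
opening: 0.092
time: 41.82
tool_pos: [0.5994, -0.009, 0.0492]
tool_rot: [3.14, 0.0, 1.508]
contact_force: [0.4, -0.6, 3.8]
opening: 0.0559
```

```bash
python3 -m inch '[[[0,0,-4,0],[-20,0,0,0],[-16.7,0,0,0],[0,0,0,0],[0,0,3,0],[0,0,1.5,0],[0,0,0,0]]]'
python3 -m inch '[[[0,0,0,0],[0,0,0,0],[0,0,0,0],[0,0,-50,0],[40,0,0,0],[41.5,0,0,0],[0,0,40,0],[0,0,18,0],[0,0,0,0]]]' -1
python3 -m inch '[[[0,0,0,0],[0,0,0,0],[0,0,0,0],[0,0,0,0],[0,0,0,0]]]' 1 15
```

```text
time: 42.7
tool_pos: [0.5967, -0.0456, 0.0492]
tool_rot: [3.141, 0.001, 1.509]
contact_force: [-2.3, -2.6, 7.2]
opening: 0.0557
time: 43.82
tool_pos: [0.6008, 0.0355, 0.0387]
tool_rot: [-3.138, -0.0, 1.507]
contact_force: [0.6, -0.1, 0.6]
opening: 0.0919
time: 44.45
tool_pos: [0.6021, 0.0357, 0.0406]
tool_rot: [3.141, 0.0, 1.508]
contact_force: [0.1, -0.7, 2.8]
opening: 0.0559
```

```bash
python3 -m inch '[[[0,0,-4,0],[-16,0,0,0],[-15.5,0,0,0],[0,0,0,0],[0,0,3,0],[0,0,1.5,0],[0,0,0,0]]]'
python3 -m inch '[[[0,0,0,0],[0,0,0,0],[0,0,0,0],[0,0,-55,0],[0,0,-55,0],[-31.5,-50,0,0],[-31.5,-50,0,0],[-31.5,-50,0,0],[0,0,0,-0.146],[0,0,0,-0.147]]]' -1
python3 -m inch '[[[0,0,0,0],[0,0,0,0]]]'
python3 - <<'E'
from h import *
s=observe(); w=cam("wrist"); print(s["tool_pos"],s["tool_rot"]); im=w["img"]; cv2.imwrite("pics/w4.png",im)
import pickle; pickle.dump(w,open("w4.pkl","wb"))
E
```

```text
time: 45.32
tool_pos: [0.5998, 0.0043, 0.0405]
tool_rot: [3.141, 0.001, 1.508]
contact_force: [-2.7, -2.3, 6.1]
opening: 0.0562
time: 46.58
tool_pos: [0.4437, -0.0809, 0.1499]
tool_rot: [3.141, 0.0, 1.804]
contact_force: [-0.2, -0.0, 0.4]
opening: 0.0922
time: 46.82
tool_pos: [0.4442, -0.0804, 0.1495]
tool_rot: [-3.142, -0.0, 1.798]
contact_force: [0.2, -0.6, 0.3]
opening: 0.0917
[ 0.44420592 -0.08039994  0.14952935] [-3.14157919e+00 -1.32349348e-04  1.79829857e+00]
```

View pics/w4.png

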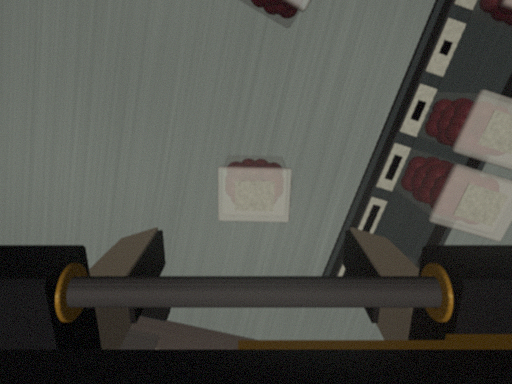

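```bash
python3 -m inch '[[[1.4,1,50,0],[0,0,45,0],[0,0,25,0],[0,0,7.5,0],[0,0,0,0]]]'
python3 -m inch '[[[0,0,0,0],[0,0,0,0],[0,0,0,0],[0,0,0,0],[0,0,-50,0],[0,0,-60,0],[0,0,0,0.146],[0,0,0,0.146],[0,0,0,0]]]' 1 15
```

```text
time: 47.5
tool_pos: [0.445, -0.0789, 0.0222]
tool_rot: [-3.142, -0.0, 1.8]
contact_force: [-0.2, -0.5, -0.4]
opening: 0.0918
time: 48.62
tool_pos: [0.4446, -0.0789, 0.1321]
tool_rot: [-3.142, -0.0, 1.51]
contact_force: [0.3, -0.0, -1.2]
opening: 0.0561
```

```bash
python3 -m inch '[[[36,37.4,0,0.003],[36,37.4,0,0],[36,37.4,0,0],[36.1,37.4,0,0],[0,0,40,0],[0,0,20,0],[0,0,0,0]]]'
```

```text
time: 49.5
tool_pos: [0.6018, 0.0554, 0.0699]
tool_rot: [-3.137, 0.0, 1.509]
contact_force: [0.1, 0.2, -0.4]
opening: 0.056
```

```bash
python3 -m inch '[[[0,0.7,25,0],[0,0,10,0],[0,0,5,0],[0,0,0,0],[0,0,2,0],[0,0,0,0]]]'
```

```text
time: 50.25
tool_pos: [0.6042, 0.0552, 0.0305]
tool_rot: [3.141, -0.0, 1.506]
contact_force: [0.6, -1.0, -0.7]
opening: 0.0562
```

```bash
python3 -m inch '[[[0,-1,2.5,0],[0,0,0,0],[0,0,1,0],[0,0,0,0]]]'
```

```text
time: 50.75
tool_pos: [0.603, 0.0553, 0.0274]
tool_rot: [3.141, -0.0, 1.506]
contact_force: [-2.4, -0.6, 5.6]
opening: 0.0562
```

```bash
python3 -m inch '[[[0,0,0,0],[0,0,0,0],[0,0,0,0],[0,0,-60,0],[0,0,-60,0],[1.5,-60,0,0],[1.5,-60,0,0],[1.4,-59.6,0,0],[0,0,-20,0.102],[0,0,-20,0.102]]]' -1
python3 -m inch '[[[0,0,0,0],[0,0,0,0]]]'
python3 - <<'E'
from h import *
s=observe(); w=cam("wrist"); print(s["tool_pos"],s["tool_rot"]); im=w["img"]; cv2.imwrite("pics/w5.png",im)
import pickle; pickle.dump(w,open("w5.pkl","wb"))
E
```

```text
time: 52.0
tool_pos: [0.4232, 0.0714, 0.1872]
tool_rot: [-3.141, -0.0, 1.299]
contact_force: [0.8, 0.6, -0.0]
opening: 0.0917
time: 52.25
tool_pos: [0.4238, 0.0713, 0.1859]
tool_rot: [-3.141, 0.0, 1.304]
contact_force: [-0.4, -0.5, 0.3]
opening: 0.092
[0.42379214 0.07133082 0.1859443 ] [-3.14075258e+00  1.27355872e-04  1.30373318e+00]
```

View pics/w5.png

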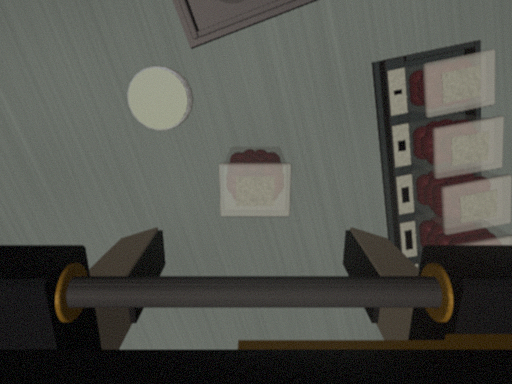

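```bash
python3 -m inch '[[[2.6,1.8,50,0],[0,0,50,0],[0,0,25,0],[0,0,7,0],[0,0,0,0]]]'
python3 -m inch '[[[0,0,0,0],[0,0,0,0],[0,0,0,0],[0,0,0,0],[0,0,-55,0],[0,0,-60,0],[0,0,0,-0.102],[0,0,0,-0.101],[0,0,0,0],[0,0,0,0]]]' 1 15
```

```text
time: 52.92
tool_pos: [0.4265, 0.0733, 0.0545]
tool_rot: [-3.141, 0.0, 1.302]
contact_force: [0.7, -0.3, 0.4]
opening: 0.092
time: 54.18
tool_pos: [0.4263, 0.0734, 0.1694]
tool_rot: [-3.141, -0.0, 1.503]
contact_force: [-0.7, 0.4, -1.9]
opening: 0.0558
```

```bash
python3 -m inch '[[[-39.2,44.4,0,-0.004],[-39.2,44.4,0,0],[-39.2,44.4,0,0],[-39.1,44.4,0,0],[0,0,40,0],[0,0,20,0],[0,0,0,0],[0,0,0,0]]]'
```

```text
time: 55.18
tool_pos: [0.5937, -0.0941, 0.1097]
tool_rot: [-3.141, -0.0, 1.508]
contact_force: [-0.4, -0.4, -2.2]
opening: 0.0562
```

```bash
python3 -m inch '[[[0,0,30,0],[0,0,12,0],[0,0,5,0],[0,0,0,0],[0,0,2.5,0],[0,0,0,0],[0,0,0.8,0],[0,0,0,0]]]'
```

```text
time: 56.18
tool_pos: [0.5948, -0.0947, 0.0607]
tool_rot: [3.139, 0.001, 1.508]
contact_force: [0.6, -1.3, 3.3]
opening: 0.056
```

```bash
python3 -m inch '[[[0,0,0.8,0],[0,0,0,0]]]'
python3 -m inch '[[[0,0,0,0],[0,0,0,0],[0,0,0,0],[0,0,-60,0],[0,0,-60,0],[0,0,-60,0],[0,0,-60,0],[0,0,-46,0],[31,-39,0,0],[31,-39,0,0]]]' -1
python3 -m inch '[[[0,0,0,0],[0,0,0,0]]]'
python3 - <<'E'
from h import *
w=cam("wrist"); im=w["img"]; print(observe()["tool_pos"]); cv2.imwrite("pics/w6.png",cv2.resize(im[:260],(800,406),interpolation=cv2.INTER_CUBIC))
import pickle; pickle.dump(w,open("w6.pkl","wb"))
E
```

```text
time: 56.42
tool_pos: [0.5937, -0.094, 0.0583]
tool_rot: [-3.141, -0.0, 1.509]
contact_force: [1.2, -0.4, 1.5]
opening: 0.0561
time: 57.68
tool_pos: [0.5191, -0.027, 0.3446]
tool_rot: [3.141, -0.0, 1.508]
contact_force: [0.2, 0.1, -0.1]
opening: 0.0919
time: 57.92
tool_pos: [0.5202, -0.0277, 0.3448]
tool_rot: [3.141, 0.0, 1.509]
contact_force: [0.7, 0.0, -0.1]
opening: 0.0919
[ 0.52048018 -0.02798905  0.34446722]
```

View pics/w6.png

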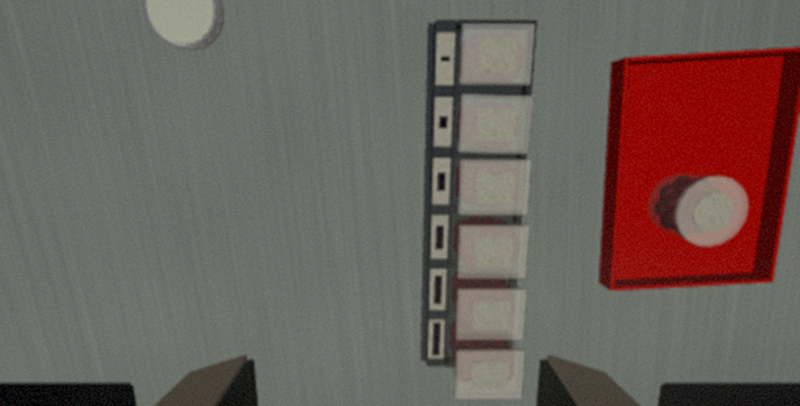

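```bash
python3 - <<'E'
from h import *
import pickle; w=pickle.load(open("w6.pkl","rb")); S=1.5625
P=lambda x,y,z: ray(w,(y/S,x/S),z)[:2]*1000
t=np.array([P(x,y,.02) for x,y in [(445,58),(443,122),(441,181),(440,236),(438,289),(436,339)]]); ys=np.array([125,75,25,-25,-75,-125.])
b=np.polyfit(ys,t,1);u=b[0]/np.linalg.norm(b[0]); xd=np.array([u[1],-u[0]]); O=b[1]+39*xd; print("origin",O.round(1),np.degrees(np.arctan2(-u[0],u[1])))
for i,C in enumerate([[(460,24),(532,23),(531,85),(459,86)],[(460,95),(532,96),(531,154),(459,153)],[(459,159),(530,160),(529,215),(458,214)],[(458,225),(529,224),(527,279),(457,278)],[(456,290),(525,289),(524,341),(456,340)],[(457,350),(524,349),(523,399),(456,398)]]):
    q=np.array([P(x,y,.055+.01*i) for x,y in C]); m=q.mean(0); ax=q[1]-q[0]+q[2]-q[3]
    print("T%d"%(i+1),"yaw",np.degrees(np.arctan2(ax[1],ax[0])).round(1),"rack xy",np.round([(m-O)@xd,(m-O)@u],1),"want",ys[i])
c=cam("top"); im=c["img"]; cv2.imwrite("pics/top2.png",cv2.resize(im[150:305,145:465],None,fx=2.5,fy=2.5,interpolation=cv2.INTER_CUBIC))
C=np.array([529.5,295]);a=np.radians(4.2);r=np.array([[np.cos(a),-np.sin(a)],[np.sin(a),np.cos(a)]])
hsv=cv2.cvtColor(im,cv2.COLOR_BGR2HSV); m=((hsv[...,1]<60)&(hsv[...,2]>150)).astype(np.uint8); n,l,st,ce=cv2.connectedComponentsWithStats(m)
for i in range(1,n):
    if st[i,4]>60: print(st[i,:5],"crate",(r.T@(ray(c,ce[i][::-1],.065)[:2]*1000-C)).round())
E
```

```text
origin [598.1 -19.4] -3.890414564518635
T1 yaw -2.7 rack xy [ -3.2 123.5] want 125.0
T2 yaw -4.2 rack xy [-1.8 72. ] want 75.0
T3 yaw -4.3 rack xy [-1.8 25. ] want 25.0
T4 yaw -3.5 rack xy [ -1.6 -24.7] want -25.0
T5 yaw -3.5 rack xy [ -2.3 -74.8] want -75.0
T6 yaw -3.5 rack xy [  -1.4 -122.2] want -125.0
[291 112  19  18 261] crate [ 226. -339.]
[ 50 123  39  23 301] crate [245. 318.]
[385 122  50   4 193] crate [ 191. -643.]
[188 129  13  11  81] crate [213. -35.]
[385 128  50   5 189] crate [ 173. -641.]
[ 453  147   59   78 3060] crate [   2. -835.]
[191 170  19  19 296] crate [ 85. -43.]
[249 175  14  18 220] crate [  61. -196.]
[267 175  14  18 226] crate [  54. -247.]
[285 176  13  18 225] crate [  49. -295.]
[108 178  26  26 319] crate [ 72. 181.]
[193 199  20  20 309] crate [  2. -44.]
[159 200  19  20 298] crate [ 6. 51.]
[320 223  34  11 188] crate [ -86. -404.]
[195 229  20  21 320] crate [-83. -44.]
[164 233  19  20 308] crate [-84.  44.]
[227 262  21  21 334] crate [-179. -125.]
```

View pics/top2.png

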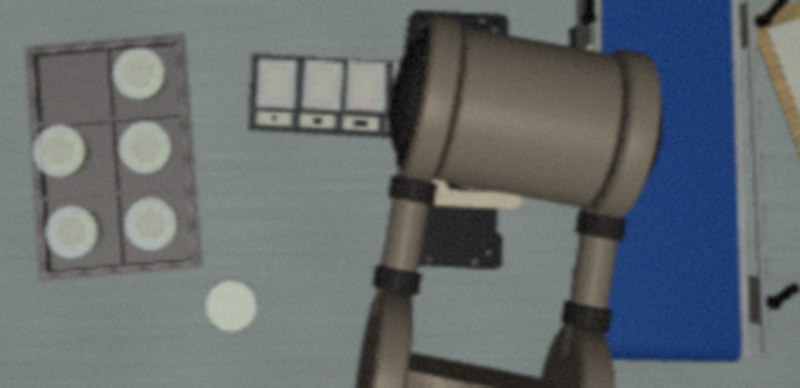

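```bash
python3 -m inch '[[[58,-8.7,0,0],[58,-8.7,0,0],[58,-8.7,0,0],[58,-8.7,0,0],[58,-8.7,0,0],[58,-8.7,0,0],[0,0,0,0],[0,0,0,0]]]'
python3 - <<'E'
from h import *
w=cam("wrist"); im=w["img"].copy()
C=np.array([529.5,295]);a=np.radians(4.2);r=np.array([[np.cos(a),-np.sin(a)],[np.sin(a),np.cos(a)]])
hsv=cv2.cvtColor(im,cv2.COLOR_BGR2HSV); m=((hsv[...,1]<60)&(hsv[...,2]>150)).astype(np.uint8); n,l,st,ce=cv2.connectedComponentsWithStats(m)
for i in range(1,n):
    if st[i,4]>400: p=ray(w,ce[i][::-1],.065)[:2]*1000; print(st[i,:5],p.round(),"crate",(r.T@(p-C)).round(1))
cv2.imwrite("pics/w7.png",cv2.resize(im[:260],(800,406),interpolation=cv2.INTER_CUBIC)); print(observe()["tool_pos"])
E
```

```text
time: 59.02
tool_pos: [0.49, 0.3226, 0.3437]
tool_rot: [-3.141, 0.001, 1.509]
contact_force: [-0.1, -1.3, -0.0]
opening: 0.0918
[165 238  27  30 657] [371. 182.] crate [-166.4 -101.1]
[0.49013556 0.32202306 0.34405677]
```

View pics/w7.png

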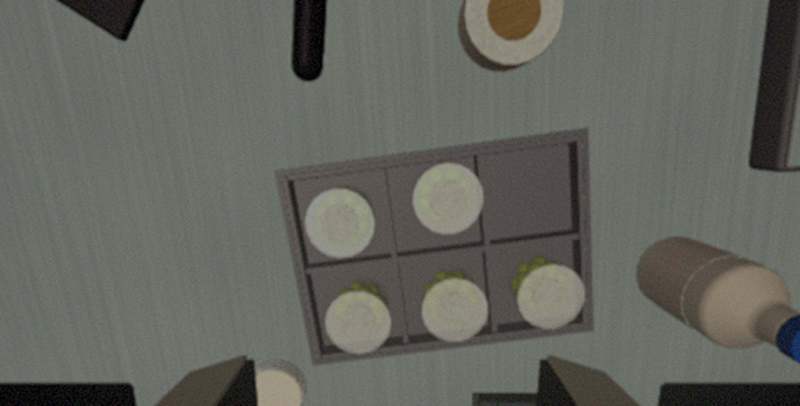

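```bash
python3 -c "
from cell import *
print(hand_in())"
```

```text
the job is handed in; nothing more can be done
None
```

I moved all four grape pots from the conveyor into free crate cells, one to a cell. I then spread T1, T3, T4 and T6 out to their tickets and put T2 and T5 back in their places. I handed in at about 59 s, with the gripper open and clear of everything.

**Rack:** measured from the wrist picture, all six tubs stood within 3 mm of their tickets along the row. T2 (72 mm against 75) and T6 (-122 mm against -125) were the furthest off. From the arm's own position both came out closer: T2 at 75 and T6 about -124. The tubs were square to the rack within about 1.2°.

**Crate:** in the last wrist picture all five pots, my four and the one already there, looked upright. Four were within 2 mm of their cell centres. The pot in the left middle cell sat about 10 mm off centre (6, 51 mm against 0, 42.5), though I had set it down within about 1 mm. It was probably the expected knock. It was still upright inside its cell, so I left it.

**Not fully checked:** I did not confirm the belt was empty, because the arm hid part of it in the last overhead picture. The lid stack, label roll, rejected pot and spray bottle were in view after the work and looked untouched. I did not measure them again, nor check the whole tape gun.

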